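# Refit the griddle plate and close the contact grill

## Robot

A 7-joint arm with a two-finger parallel gripper is mounted at the origin on a cart in front of the work surface, level with it; the furniture and walls round the work are solid. World frame = base frame: x ahead of the robot, y to its left, z up, the work surface at z = 0. Lengths are in m, angles in rad, forces in N, time in s.
With the tool pointing down it reaches from about 0.4 to 0.875 m from the base axis. Payload 19.3 kg.
Tool frame: the origin (TCP) lies midway between the tips of the shut fingers; the grasp point (between the pads) lies 19 mm behind it; z points along the fingers, y is the line along which they close (so a half turn about z gives the same grasp; the last joint's range is limited). The gripper opens to 85 mm and grips with 20 to 120 N. Pads are 22 mm wide; open, the fingers measure 114 mm over their backs; the gripper's body (76 mm by 85 mm) begins 54 mm behind the grasp point. The pads swing forward as they close: fully open they stand 13 mm farther back than shut.
Start: joints at [1.132, 0.521, -0.036, 1.599, 0.021, 1.021, -0.113], TCP at [0.225, -0.583, 0.231] pointing down, gripper open.
Joint ranges: [-2.91, 2.91], [-0.3, 2.13], [-1.5, 1.42], [0.17, 2.43], [-1.26, 4.41], [0.16, 1.93], [-2.52, 2.52]. Speed limits (rad/s): [1.89, 1.89, 2.39, 2.39, 3.01, 3.01, 3.01].

## Interface

Orientations are given as [roll, pitch, yaw] about the fixed x, y, z axes, in that order (R = Rz(yaw) Ry(pitch) Rx(roll)).
In Python, from workcell import bot, viewer, workorder, status gives the robot as it stands (bot), with the cameras (viewer), the job (workorder) and the readings (status).
- The arm moves only by the tool nudge_tcp, called after "Request:" as name(argument=value, ...) on one line, values as JSON. Schema: {"type":"object","properties":{"deltas":{"type":"array","items":{"type":"array","prefixItems":[{"type":"number"},{"type":"array","items":{"type":"number"},"minItems":3,"maxItems":3},{"type":"array","items":{"type":"number"},"minItems":3,"maxItems":3}],"minItems":3,"maxItems":3},"minItems":1,"maxItems":5},"force":{"type":"number"},"only":{"type":"string"},"quiet":{"type":"boolean"},"lines":{"type":"string"}},"required":["deltas"],"additionalProperties":false}. deltas is a list of rows, 1 to 5 of them, each written [opening, [dx, dy, dz], [rx, ry, rz]]: the finger opening in m, then dx, dy, dz in shares of 0.8 m (1.0 is 0.8 m), then a rotation vector rx, ry, rz in a scale on which 1.0 is 2 pi rad; each row is the pose to reach, as a shift and turn from the pose commanded when the call began, along the tool's axes at that moment; what a row does not reach only later rows make up. A row lasts 1/8 s, in which the tool goes at most 0.0625 m and 0.188 rad, less where a joint would pass 70% of its speed; a pose out of reach is approached as far as the arm can. The fingers move at their own pace and stop on an object; force is the grip in N (left out, the last holds). Time passes only in rows, so rows that do not move let the fingers close. The tool returns the time, the measured TCP pose, the force, the opening and the grip force at its end. only (a regular expression) keeps the lines of the reply that match it, lines (a string "A,B") keeps lines A to B, and quiet returns only ok. No shift or turn number may pass 1 either way. Input that does not fit is refused with a message, and nothing moves.
- status.observe(): the state, without advancing time (a new reading comes with each control period).
- viewer.grab_frame(name): name is "side" or "top"; returns the picture (480x640x3 uint8, blue, green, red); there is no depth.
- viewer.calibration(name): a dict with "vfov" (degrees; the focal length in pixels is half the picture's height over the tangent of half this angle, whatever the lens; pixels are square), "cx", "cy" (the principal point, pixels), "eye" and "attitude" of the camera in the world. Camera axes: x right, y down, z forward; pixel columns grow to the right and rows downward; lengths in m; the calibration is good to about 2 mm. A picture is of the moment at which its call begins. calibration takes no time and is no camera call.
- workorder.job_done(): hands the job in; it is judged then, once.
The state is a dict: "clock": time; "qpos": joint angles; "qd": joint speeds; "joint_efforts": joint torques, N m; "position": TCP position; "tool_rot": TCP orientation; "force": force on the tool from outside, world axes, zero at the start; "moment": the same for the moment, N m; "grip_width": finger opening in m; "finger_force": force on a finger pad.
Only numpy, scipy, OpenCV 4.12 (cv2) and the standard library are available. Lean on these libraries where they do the work, as an engineer would, in place of code of your own. Each camera call takes 0.05 s, during which the arm holds its last target. There are 200 camera calls.

## Task

Put the loose griddle plate back into the open contact grill: slide it in from the front, flat on the bed, so that its own rear edge lifts the sprung clip, until it is fully home against the rear stops. Only then lower the cover gently until it is fully shut, without letting it fall; do not touch the clip with the gripper, and leave the things standing around where they are.

Things in the scene. Friction and masses are not known exactly. Their poses are not given: they have to be found in the camera images.
- grill: Fixed black and steel contact grill. Origin: on the worktop under its middle; x to its rear (hinge side), y to its left, z up; the open front faces its -x, here to the robot's right. Base 190 mm wide (y), x -62 to +95 mm, front upright. Flat bed at z = 55 mm between steel side rails 14 mm high, inner faces at y = +-69 mm, from x = -53 to +52 mm, flared outward at the front.
- plate_home (a point): Where the plate's origin must be when it is fully home: grill (-10, 0, 55) mm, on the bed, with the plate's axes parallel to the grill's. Two stops behind it (front faces at grill x = +50 mm) end the slide; the plate's front edge then stands 8 mm beyond the base.
- clip_tip (a point): Under side of the clip's tongue near its free end, on the grill's centre line; at grill (26, 0, 59) mm when down, 4 mm above the bed. In front of it the upturned lip rises at 24 degrees to z = 67 mm at x = 8 mm, so the plate's 8 mm rear edge lifts the clip when pushed in (about 3 to 8 N).
- clip: Sprung steel clip, 50 mm wide, at the rear of the bed, pointing to the front; origin at its hinge at grill (66, 0, 71) mm. It lies on the plate when the plate is home. The gripper must not touch it.
- cover_hinge (a point): Middle of the cover's hinge line (along the grill's y), at grill (80, 0, 88) mm.
- cover (a joint): Angle of the steel cover, rad: 0 = shut on its stop, level; 0.86 = open stop. Starts at 0.68 to 0.84, leaning out over the bed. The stiff hinge holds it there, but below about 0.6 it falls shut unless held; about 2 N at the bar moves or holds it. 180 mm wide, reaches 144 mm forward of the hinge; shut, its body spans z = 78 to 107 mm.
- cover_bar (a point): Middle of the cover's round black grip bar, 14 mm thick, 130 mm long, along the grill's y, on two steel arms at its ends. In the cover's frame it is 180 mm in front of and 55 mm above the hinge line: when shut at grill (-100, 0, 143) mm. Free all round between the arms; closed fingers can pivot on it as it swings.
- plate: Loose dark steel griddle plate, 120 (x) x 130 (y) x 8 mm, 0.25 kg or somewhat more or less, lying flat on the worktop. Origin: centre of its under side; x points to its rear edge (which goes in first), z up. Low ribs on top. A red grip tab rises at the middle of its front edge.
- tab_grip (a point): Grip point in the red tab, on its centre plane, at plate (-77, 0, 38) mm. The tab is 44 mm wide (y), 9 mm thick and leans out to the front by 0.56 rad (32 degrees) from vertical: its long direction is (-0.53, 0, 0.85) in the plate's frame. It ends 15 mm beyond this point. Best pinched across its thickness with the tool tilted in the same direction.
- bottle: Bystander: slim glass bottle, 56 mm wide, 214 mm high, stands at the back, near the corner of microwave and dish rack. Origin under it.
- spice_jar: Bystander: spice jar with dark cap, 44 mm wide, 96 mm high; stands either in front of the grill, between it and the plate, or behind the grill's hinge. Origin under it.
- tin: Bystander: red food tin, 57 mm wide, 72 mm high; stands at the other of those two places. Origin under it.
- mug: Bystander: small patterned mug, 58 x 84 mm with handle, 49 mm high, behind the grill's hinge. Origin under it.
- mill: Bystander: wooden pepper mill, 58 mm wide, 160 mm high, at the right end. Origin under it.
- timer: Bystander: red and white kitchen timer, 61 mm wide, 56 mm high, at the right end. Origin under it.

How it is judged:
On the way:
1. the plate lies fully home on the bed, under the clip, while the cover is still open (more than 0.4 rad) (x of plate in the frame of grill between -0.0145 and -0.004 m and y of plate in the frame of grill between -0.007 and 0.007 m and z of plate in the frame of grill between 0.051 and 0.06 m and angle between the x axis of plate and the x axis of grill, either way round below 0.07 rad and angle between the z axis of plate and the z axis of grill, either way round below 0.05 rad and z of clip_tip in the frame of grill above 0.0605 m and value of joint cover above 0.4 rad), for 0.2 s.
At the end, for the whole second after the job is handed in: The plate lies flat on the grill's bed, against the rear stops to within 4.5 mm, within 7 mm of the centre line and square to 4 degrees, with the clip resting on it; the cover is shut (under 0.03 rad); everything is at rest and released (x of plate in the frame of grill between -0.0145 and -0.004 m and y of plate in the frame of grill between -0.007 and 0.007 m and z of plate in the frame of grill between 0.051 and 0.06 m and angle between the x axis of plate and the x axis of grill, either way round below 0.07 rad and angle between the z axis of plate and the z axis of grill, either way round below 0.05 rad and z of clip_tip in the frame of grill above 0.0605 m and value of joint cover below 0.03 rad and linear speed of plate below 0.02 m/s); the robot touches nothing.
It fails at once if the cover falls or is slammed: faster than 1.2 rad/s in the last 0.35 rad (value of joint cover below 0.35 rad and velocity of joint cover below -1.2 rad/s).
It fails at once if the robot touches the clip (contact force between any of the fingers, the arm and clip above 1 N).
It fails at once if a bystander is moved by more than 30 mm or tipped over (distance of any of bottle, spice_jar, tin, mug, mill, timer from where it was at the start of the episode above 0.03 m or angle between any of bottle, spice_jar, tin, mug, mill, timer's own z axis and vertical above 0.35 rad).
It also fails if it takes over 45 s, if anything falls off the work surface, if the arm or the gripper's body presses on something with over 40 N, if the wrist force passes 120 N, or if a joint passes its speed limit or range.

## Working session

There is one attempt and no reset: what is moved stays moved. The work goes in short steps, Python scripts to look and compute and a tool call to move; the robot and the scene stay as the last step left them, time stands still between calls to the robot, and variables do not carry over. Pictures are saved under pics/ and viewed, at most 10 in all, crops included, and the job is handed in when it is done.

```bash
ls; mkdir -p pics; python3 - <<'E'
from workcell import bot, viewer, workorder, status
import cv2
for n in("side","top"):
    cv2.imwrite(f"pics/{n}0.png",viewer.grab_frame(n)); print(n,viewer.calibration(n))
print(status.observe())
E
```

```text
pics
workcell.py
side {'vfov': 50.220786744217726, 'cx': 327.27970527898634, 'cy': 237.2731742864567, 'eye': array([-0.39065875, -0.05001046,  1.45301194]), 'attitude': array([-2.55322846, -0.01159055, -1.62587089])}
top {'vfov': 42.531896085543856, 'cx': 327.7918392364093, 'cy': 236.8006999061673, 'eye': array([-0.76454153,  0.12157765,  1.73846512]), 'attitude': array([-2.47161762, -0.00729885, -1.75869204])}
{'clock': 0.1, 'qpos': array([ 1.13182536,  0.52194592, -0.03630092,  1.59991927,  0.02119888,
        1.02109183, -0.11282274]), 'qd': array([ 0.00222223, -0.00206475, -0.00016928, -0.00258874, -0.00059602,
       -0.00049024, -0.0014375 ]), 'joint_efforts': array([ 5.03552132e-03, -9.28490710e+01,  1.98474102e+00, -3.70530438e+01,
        1.82298745e-02,  5.22620656e-03, -8.71802172e-06]), 'position': array([ 0.22514701, -0.582735  ,  0.23080024]), 'tool_rot': array([-3.14061636e+00,  7.95502677e-05,  3.68713138e-01]), 'force': array([ 0.52078689,  0.44790284, -0.18387654]), 'moment': array([0.0058991 , 0.01767024, 0.02232685]), 'finger_force': 0.0, 'grip_width': 0.08585461680476991}
```

View pics/side0.png

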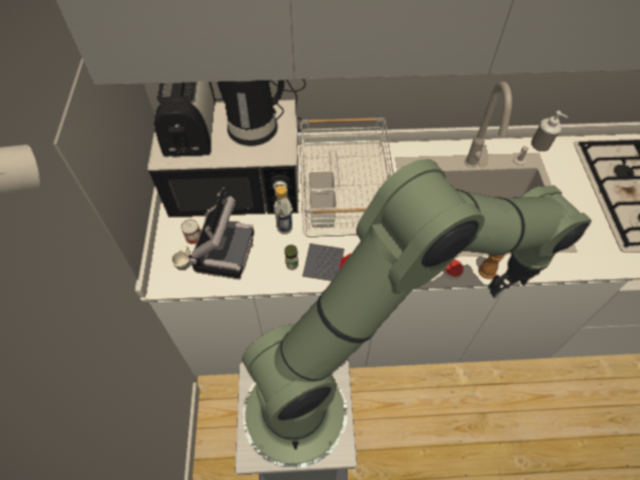

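View pics/top0.png

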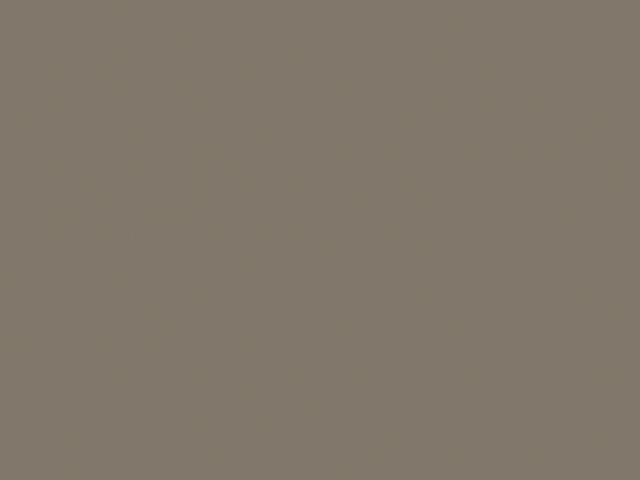

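The side view shows the grill at about (225,245), the spice jar at (291,257) between grill and plate, the plate at (323,262) and its red tab at (347,262), partly behind the arm. The tin and mug are behind the hinge. The top camera shows only a plain surface, so it is useless here. I'll enlarge the side view.

```bash
cat > h.py <<'E'
import numpy as np,cv2
from scipy.spatial.transform import Rotation as R
from workcell import bot, viewer, workorder, status
C=viewer.calibration("side"); f=240/np.tan(np.radians(C['vfov']/2)); Rc=R.from_euler('xyz',C['attitude']).as_matrix(); eye=C['eye']
def ray(u,v):
    return Rc@np.array([(u-C['cx'])/f,(v-C['cy'])/f,1])
def at(u,v,z):
    d=ray(u,v); return eye+d*(z-eye[2])/d[2]
def proj(p):
    q=(np.atleast_2d(p)-eye)@Rc; return q[:,:2]/q[:,2:]*f+[C['cx'],C['cy']]
def pic(name,x0,y0,x1,y1,s,n=4):
    m=np.mean([viewer.grab_frame("side").astype(float) for _ in range(n)],0)
    np.save("last.npy",m)
    im=cv2.resize(m[y0:y1,x0:x1].clip(0,255).astype(np.uint8),None,fx=s,fy=s,interpolation=cv2.INTER_CUBIC)
    cv2.imwrite("pics/"+name,im)
E
python3 - <<'E'
from h import *
pic("c1.png",165,185,265,285,6)
m=np.load("last.npy").astype(np.uint8)
cv2.imwrite("pics/c2.png",cv2.resize(m[200:300,265:385],None,fx=6,fy=6,interpolation=cv2.INTER_CUBIC))
print(at(323,262,0),at(225,245,0.05),at(60,80,0),proj([0.2251,-.5827,.2308]))
E
```

```text
[ 0.47904117 -0.10066106  0.        ] [0.5287451  0.21615075 0.05      ] [1.43277122 0.97068167 0.        ] [[506.94695271 291.365088  ]]
```

View pics/c1.png

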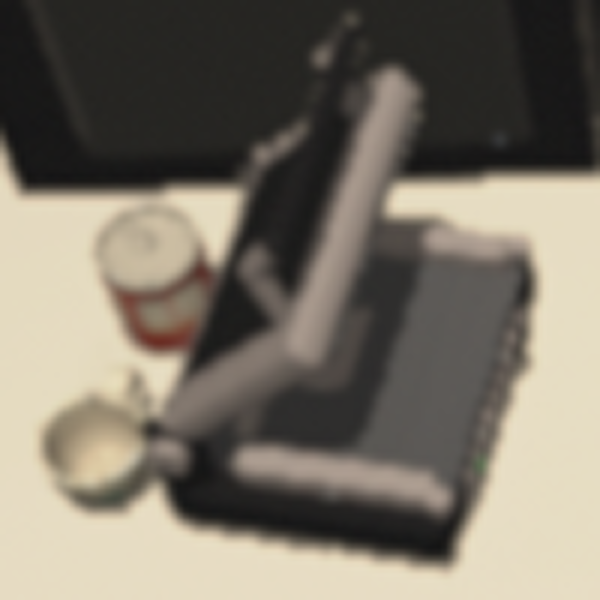

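View pics/c2.png

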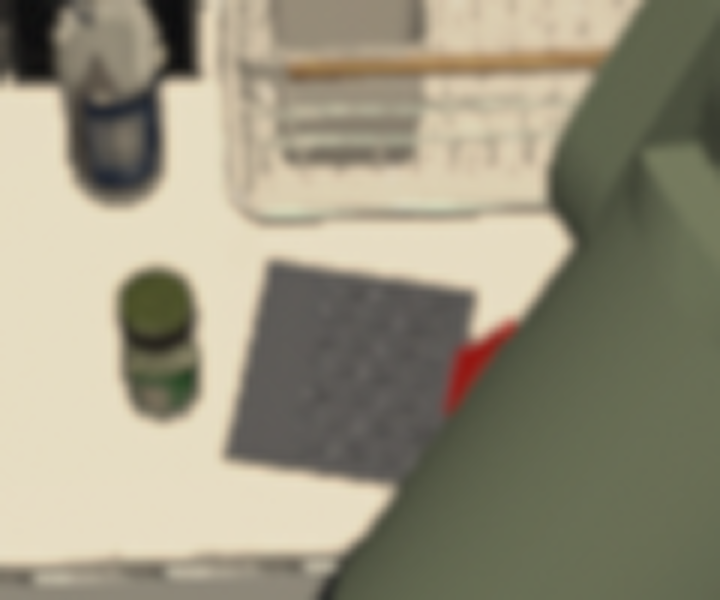

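```bash
cat > fit.py <<'E'
from h import *
from scipy.optimize import least_squares
def T(p,X):
    x,y,a=p[:3]; X=np.atleast_2d(X); c,s=np.cos(a),np.sin(a)
    return np.c_[x+c*X[:,0]-s*X[:,1], y+s*X[:,0]+c*X[:,1], X[:,2]]
def cov(th,X):
    X=np.atleast_2d(X); c,s=np.cos(th),np.sin(th)   # X: fwd,y,up
    return np.c_[.080-(X[:,0]*c-X[:,2]*s), X[:,1], .088+X[:,0]*s+X[:,2]*c]
def c2(x,y,x0,y0,s=6): return [x0+(x+.5)/s-.5,y0+(y+.5)/s-.5]
E
python3 - <<'E'
from fit import *
pu=np.array([c2(270,260,265,200),c2(228,458,265,200),c2(475,292,265,200)])
PX=np.array([[.06,-.065,.008],[.06,.065,.008],[-.06,-.065,.008]])
r=least_squares(lambda p:(proj(T(p,PX))-pu).ravel(),[.48,-.1,1.4]); pp=r.x; print("plate",pp,r.fun.round(2))
gu=np.array([c2(*q,165,185) for q in [(450,562),(302,365),(405,72),(252,258),(350,22)]])
def g(p):
    return (proj(T(p,np.r_[[[-.062,.095,0]],cov(p[3],[[.144,.09,-.01],[.144,-.09,0.01],[.18,.065,.055],[.18,-.065,.055]])]))-gu).ravel()
r=least_squares(g,[.53,.21,1.4,.76],x_scale=[.1,.1,.1,.1],loss='soft_l1'); p=r.x; print("grill",p,r.fun.round(1))
np.save("pp.npy",pp);np.save("gp.npy",p)
m=np.load("last.npy").astype(np.uint8); S=8
im=cv2.resize(m[185:285,165:265],None,fx=6,fy=6,interpolation=cv2.INTER_CUBIC)
def L(X,col):
    q=((proj(T(p,X))-[165,185]+.5)*6-.5); cv2.polylines(im,[q.round().astype(int).reshape(-1,1,2)],False,col,1)
b=lambda z:np.array([[-.062,-.095,z],[-.062,.095,z],[.095,.095,z],[.095,-.095,z],[-.062,-.095,z]])
L(b(0),(0,0,255));L(b(.055),(0,255,255))
for s in(1,-1): L([[-.053,s*.069,.055],[.052,s*.069,.055]],(0,255,0));L([[-.053,s*.069,.069],[.052,s*.069,.069]],(255,255,0))
for z in(-.01,.019): L(cov(p[3],[[0,.09,z],[.144,.09,z],[.144,-.09,z],[0,-.09,z]]),(255,0,255))
L(cov(p[3],[[.18,.065,.055],[.18,-.065,.055]]),(0,128,255))
L([[.008,.025,.067],[.008,-.025,.067],[.026,-.025,.059],[.026,.025,.059],[.008,.025,.067]],(255,128,0))
cv2.imwrite("pics/o1.png",im)
E
```

```text
plate [ 0.47495929 -0.10284045  1.35825942] [-0.34  0.01 -0.44  0.32  0.79 -0.39]
grill [0.52578594 0.20597169 1.27392344 0.87695312] [-1.1  3.9  1.7  0.4 -0.1 -1.5  0.1 -4.2 -0.2  0.6]
```

View pics/o1.png

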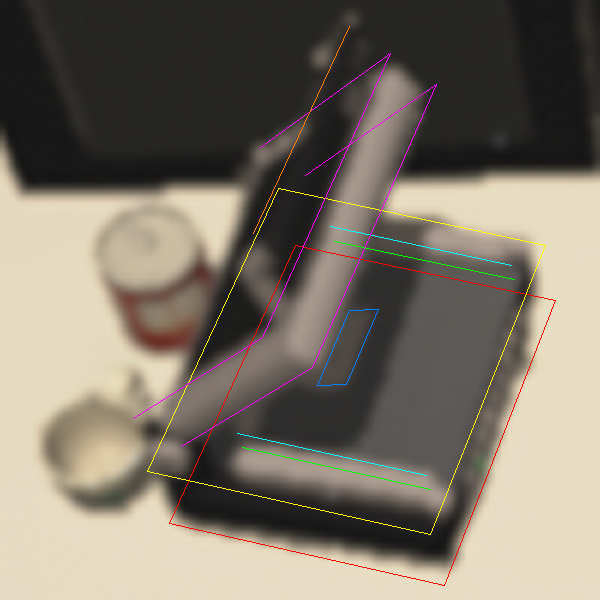

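```bash
cat > edge.py <<'E'
from fit import *
from scipy.optimize import differential_evolution
from scipy.ndimage import map_coordinates
def prof(m,A,B,inside,d=1.0,n=25):
    # signed contrast across projected 3D segment A-B; 'inside' 3D point picks sign side
    q=proj(np.array([A,B,inside])); t=np.linspace(.03,.97,n)[:,None]; P=q[0]+(q[1]-q[0])*t
    e=(q[1]-q[0])/np.linalg.norm(q[1]-q[0]); nn=np.array([-e[1],e[0]])
    if nn@(q[2]-q[0])<0: nn=-nn
    s=lambda k:map_coordinates(m,[(P+nn*k)[:,1],(P+nn*k)[:,0]],order=1)
    return np.mean(s(d)-s(-d))
E
python3 - <<'E'
from edge import *
m=np.load("last.npy").mean(2)
# edge, inside ref, sign(inside brighter=+)
GE=[((-.05,.095,0),(.09,.095,0),(0,0,0),-1),((-.062,.09,0),(-.062,-.06,0),(0,0,0),-1),
 ((-.03,.069,.069),(.045,.069,.069),(0,0,.069),-1),((-.03,-.069,.055),(.0,-.069,.055),(0,0,.055),-1)]
def gs(p,v=False):
    r=[]
    for a,b,c,s in GE:
        w=T(p,[a,b,c]); r.append(s*prof(m,*w))
    return r if v else -sum(np.minimum(r,60))
r=differential_evolution(gs,[(.5,.56),(.18,.24),(1.2,1.5)],seed=1,maxiter=80); g=r.x; print("grill",g,np.round(gs(g,1)))
def cs(th):
    r=[]
    for z,s,ins in((-.01,1,.019),(.019,1,-.01)):
        r.append(s*prof(m,*T(g,cov(th,[[.144,.08,z],[.144,-.06,z],[.144,0,ins]]))))
    return r
A=np.arange(.6,.95,.01); sc=[cs(t) for t in A]; print([(round(t,2),np.round(s).tolist()) for t,s in zip(A,sc)][::2])
PE=[((.06,.06,.008),(.06,-.06,.008)),((.055,.065,.008),(-.02,.065,.008)),((.055,-.065,.008),(-.055,-.065,.008)),((-.06,-.06,.008),(-.06,-.03,.008))]
def ps(p,v=False):
    r=[-prof(m,*T(p,[a,b,(0,0,.008)])) for a,b in PE]
    return r if v else -sum(r)
r=differential_evolution(ps,[(.46,.49),(-.12,-.08),(1.25,1.48)],seed=1,maxiter=80); p=r.x; print("plate",p,np.round(ps(p,1)))
np.save("pp.npy",p);np.save("gp.npy",g)
im=cv2.resize(np.load("last.npy").astype(np.uint8)[210:290,190:310],None,fx=6,fy=6,interpolation=cv2.INTER_CUBIC)
th=A[np.argmax(np.sum(sc,1))]; print("th",th)
def L(X,col,q=g):
    q=((proj(T(q,X))-[190,210]+.5)*6-.5); cv2.polylines(im,[q.round().astype(int).reshape(-1,1,2)],False,col,1)
for a,b,c,s in GE:L([a,b],(0,255,255))
L([[-.053,.069,.055],[-.053,-.069,.055]],(0,255,0)); L([[-.062,-.095,0],[-.062,.095,0],[.095,.095,0]],(0,0,255))
L([[.008,.025,.067],[.008,-.025,.067],[.026,-.025,.059],[.026,.025,.059],[.008,.025,.067]],(255,128,0))
for z in(-.01,.019): L(cov(th,[[0,.09,z],[.144,.09,z],[.144,-.09,z],[0,-.09,z]]),(255,0,255))
cv2.imwrite("pics/o2.png",im)
jar=at(*c2(163,410,265,200),0); print("jar front bottom",jar, "jar top",at(*c2(155,300,265,200),.096),"bottle",at(*c2(118,190,265,200),0))
E
```

```text
grill [0.52906369 0.20769533 1.39008251] [60. 65. 52. 29.]
[(np.float64(0.6), [-14.0, -5.0]), (np.float64(0.62), [-20.0, -2.0]), (np.float64(0.64), [-23.0, -3.0]), (np.float64(0.66), [-20.0, -14.0]), (np.float64(0.68), [-12.0, -30.0]), (np.float64(0.7), [-5.0, -36.0]), (np.float64(0.72), [-1.0, -29.0]), (np.float64(0.74), [1.0, -20.0]), (np.float64(0.76), [3.0, -11.0]), (np.float64(0.78), [5.0, 5.0]), (np.float64(0.8), [5.0, 29.0]), (np.float64(0.82), [1.0, 52.0]), (np.float64(0.84), [4.0, 58.0]), (np.float64(0.86), [16.0, 47.0]), (np.float64(0.88), [32.0, 28.0]), (np.float64(0.9), [35.0, 10.0]), (np.float64(0.92), [28.0, -1.0]), (np.float64(0.94), [19.0, -6.0])]
plate [ 0.47499881 -0.10182937  1.36944196] [84. 87. 85. 74.]
th 0.8600000000000002
jar front bottom [0.46141534 0.00276627 0.        ] jar top [0.47172783 0.00234426 0.096     ] bottle [0.60826373 0.02605109 0.        ]
```

View pics/o2.png

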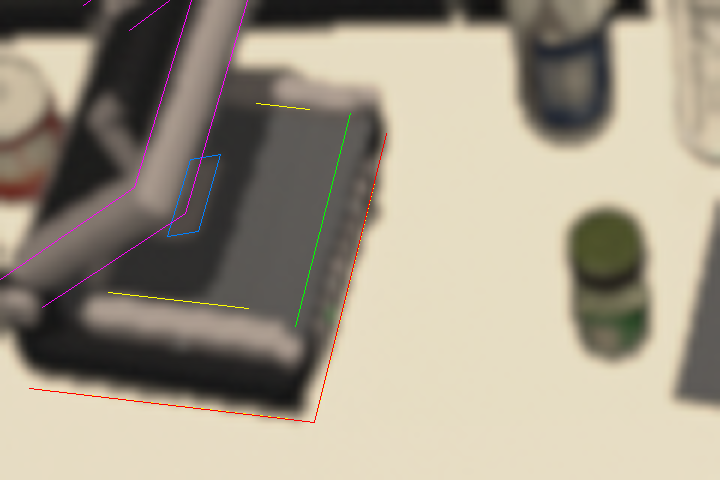

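The overlay roughly matches the rails and base, with grill at about (0.529, 0.208) and yaw about 1.38. The jar at (605,285) stands directly in front of the grill, so the plate has to go over it. I'll go to the pre-grasp first.

```bash
cat > mv.py <<'E'
from fit import *
TILT=.56
def tool(yaw,tilt=TILT):
    d=np.array([np.cos(yaw),np.sin(yaw),0]);k=np.array([0,0,1.])
    z=np.sin(tilt)*d-np.cos(tilt)*k; y=-(np.cos(tilt)*d+np.sin(tilt)*k)
    return np.c_[np.cross(y,z),y,z]
def delta(p,M):
    o=status.observe(); W=R.from_euler('xyz',o['tool_rot']).as_matrix()
    print("at",o['position'].round(4),"clock",round(o['clock'],2),"F",o['force'].round(1))
    print("d",(W.T@(np.array(p)-o['position'])).round(4),"rv",R.from_matrix(W.T@M).as_rotvec().round(4))
def grip(plate,z=0,tilt=TILT):  # TCP pose when the plate origin is at plate=(x,y,yaw), height z
    M=tool(plate[2],tilt); g=T(plate,[-.077,0,.038+z])[0]; return g+.019*M[:,2],M
E
python3 - <<'E'
from mv import *
p,M=grip(np.load("pp.npy")); print(p); delta(p-.10*M[:,2],M)
E
```

```text
[ 0.46161755 -0.16738508  0.02190215]
at [ 0.2252 -0.5829  0.2311] clock 0.3 F [ 0.8  0.6 -0.3]
d [ 0.3416 -0.2576  0.1246] rv [0.5443 0.1597 0.5549]
```

Units first: shifts go in shares of 0.8 m and turns go in shares of 2 pi rad. So 0.21 m is 0.2625, 0.17 m is 0.2125, 0.13 rad is 0.0207.

Request:
nudge_tcp(deltas=[[0.03,[0.05,-0.0563,0],[0.008,0.0032,0.008]],[0.03,[0.1,-0.1125,0],[0.0207,0.0064,0.0207]],[0.03,[0.15,-0.1625,0.025],[0.035,0.0095,0.035]],[0.03,[0.2125,-0.2,0.05],[0.0509,0.0143,0.0509]],[0.03,[0.2625,-0.2375,0.075],[0.0637,0.0191,0.0637]]], force=40)

```text
clock: 0.92
position: [0.3542, -0.3285, 0.1709]
tool_rot: [-2.726, -0.035, -0.047]
force: [0.4, 0.1, 0.2]
grip_width: 0.0297
finger_force: 0.0
```

```bash
python3 - <<'E'
from mv import *
p,M=grip(np.load("pp.npy")); delta(p-.10*M[:,2],M); print(status.observe()['qpos'].round(2))
E
```

```text
at [ 0.3542 -0.3285  0.1709] clock 0.93 F [0.4 0.1 0.2]
d [ 0.0893 -0.0765  0.1076] rv [0.1409 0.0412 0.1532]
[ 0.92  0.55 -0.11  1.82 -0.3   1.07 -0.61]
```

In the tool's units: 0.1076 m is 0.1345, 0.089 m is 0.1113, 0.153 rad is 0.0244.

Request:
nudge_tcp(deltas=[[0.03,[0.0375,-0.0313,0.045],[0.008,0.0022,0.008]],[0.03,[0.075,-0.0625,0.09],[0.0159,0.0045,0.0159]],[0.03,[0.1113,-0.0956,0.1345],[0.0224,0.0065,0.0244]],[0.03,[0.1113,-0.0956,0.1345],[0.0224,0.0065,0.0244]]])

```text
clock: 1.42
position: [0.4498, -0.2178, 0.1054]
tool_rot: [-2.581, 0.002, -0.196]
force: [-0.5, 0.0, 0.4]
grip_width: 0.03
finger_force: 0.0
```

```bash
python3 - <<'E'
from mv import *
p,M=grip(np.load("pp.npy")); delta(p,M); print(status.observe()['qpos'].round(2))
pic("pre.png",290,200,410,300,6,2)
m=cv2.imread("pics/pre.png")
for X in (p, T(np.load("pp.npy"),[-.077,0,.038])[0]):
    q=(proj(X)[0]-[290,200]+.5)*6-.5; cv2.circle(m,tuple(int(v) for v in q),4,(255,0,255),1)
cv2.imwrite("pics/pre.png",m)
E
```

```text
at [ 0.4498 -0.2178  0.1054] clock 1.43 F [-0.5  0.   0.4]
d [0.002  0.0006 0.0983] rv [-0.0007  0.0044  0.0039]
[ 0.79  0.68 -0.2   1.86 -0.49  0.91 -0.78]
```

View pics/pre.png

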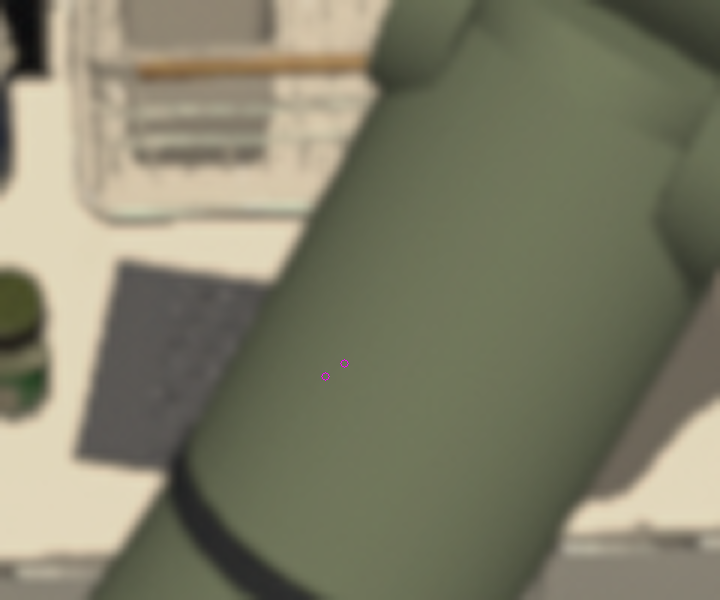

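The arm hides the tab, and the plate hasn't moved. I'll advance on the computed pose and check forces.

In the tool's units: 0.098 m is 0.1225, 0.085 m is 0.1063, 0.004 rad is 0.0006.

Request:
nudge_tcp(deltas=[[0.032,[0.0025,0.0008,0.05],[0,0.0006,0.0006]],[0.032,[0.0025,0.0008,0.0875],[0,0.0006,0.0006]],[0.032,[0.0025,0.0008,0.1063],[0,0.0006,0.0006]],[0.032,[0.0025,0.0008,0.1225],[0,0.0006,0.0006]],[0.032,[0.0025,0.0008,0.1225],[0,0.0006,0.0006]]])

```text
clock: 2.15
position: [0.4611, -0.1712, 0.0232]
tool_rot: [-2.584, -0.002, -0.205]
force: [-0.2, 0.2, 0.4]
grip_width: 0.0319
finger_force: 0.0
```

Request:
nudge_tcp(deltas=[[0.0,[0,0,0],[0,0,0]],[0.0,[0,0,0],[0,0,0]],[0,[0,0,0],[0,0,0]],[0,[0,0,0],[0,0,0]]], force=60)

```text
clock: 2.65
position: [0.4616, -0.1711, 0.0242]
tool_rot: [-2.584, -0.003, -0.205]
force: [0.7, 0.8, 6.9]
grip_width: 0.0082
finger_force: 58.6
```

In the tool's units: -0.11 m is -0.1375, -0.092 m is -0.115.

Request:
nudge_tcp(deltas=[[0,[0,-0.015,-0.0225],[0,0,0]],[0,[0,-0.04,-0.0625],[0,0,0]],[0,[0,-0.0725,-0.115],[0,0,0]],[0,[0,-0.0863,-0.1375],[0,0,0]],[0,[0,-0.0863,-0.1375],[0,0,0]]])

```text
clock: 3.28
position: [0.4615, -0.1715, 0.1545]
tool_rot: [-2.586, -0.005, -0.205]
force: [0.5, -1.0, -1.9]
grip_width: 0.0078
finger_force: 58.9
```

```bash
python3 - <<'E'
from mv import *
g=np.load("gp.npy");g[2]=1.38
# plate over the jar, ahead of the grill: origin at grill x=-.075, z=.13
t=T(g,[-.17,0,0])[0]; p,M=grip([t[0],t[1],g[2]],.135); print("via",p); delta(p,M)
t=T(g,[-.085,0,0])[0]; p,M=grip([t[0],t[1],g[2]],.12); print("over",p); delta(p,M)
pic("lift.png",190,200,390,320,4,3)
E
```

```text
via [ 0.48413636 -0.0249131   0.15690215]
at [ 0.4615 -0.1715  0.1545] clock 3.27 F [ 0.5 -1.  -1.9]
d [-0.0077 -0.1271  0.076 ] rv [ 0.0045 -0.0114 -0.0094]
over [0.50025583 0.05854445 0.14190215]
at [ 0.4615 -0.1715  0.1545] clock 3.27 F [ 0.5 -1.  -1.9]
d [-0.0089 -0.1914  0.1336] rv [ 0.0045 -0.0114 -0.0094]
```

View pics/lift.png

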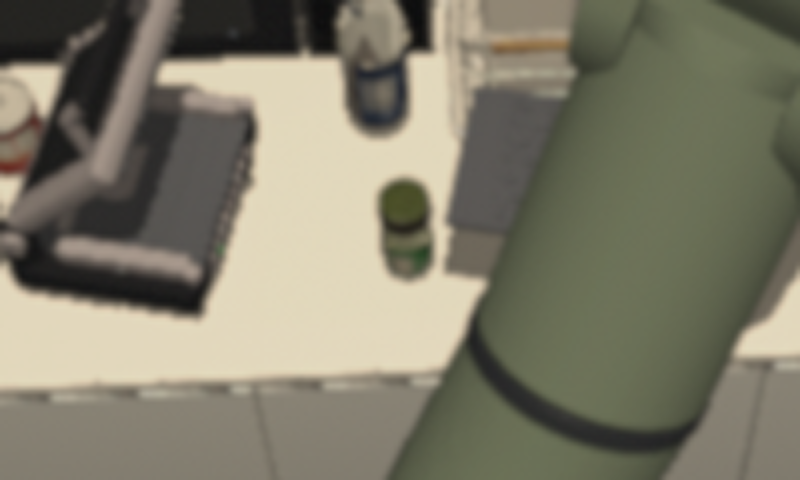

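The plate is held flat, about 130 mm up at (510,165). The jar (407,230) and bottle (378,80) are untouched. I'll carry it over the jar to just in front of the cover.

In the tool's units: -0.127 m is -0.1588, 0.076 m is 0.095, -0.011 rad is -0.0018.

Request:
nudge_tcp(deltas=[[0,[-0.0025,-0.025,0.015],[0,-0.0005,-0.0003]],[0,[-0.005,-0.0688,0.0413],[0.0003,-0.001,-0.0008]],[0,[-0.0075,-0.1125,0.0675],[0.0006,-0.0018,-0.0014]],[0,[-0.0096,-0.1588,0.095],[0.0006,-0.0018,-0.0014]],[0,[-0.0096,-0.1588,0.095],[0.0006,-0.0018,-0.0014]]])

```text
clock: 4.05
position: [0.4828, -0.0201, 0.1555]
tool_rot: [-2.578, 0.004, -0.186]
force: [0.2, -0.3, -2.0]
grip_width: 0.0082
finger_force: 59.0
```

```bash
python3 - <<'E'
from mv import *
g=np.load("gp.npy");g[2]=1.38
t=T(g,[-.085,0,0])[0]; p,M=grip([t[0],t[1],g[2]],.115); print("over",p); delta(p,M)
print(status.observe()['qpos'].round(2))
E
```

```text
over [0.50025583 0.05854445 0.13690215]
at [ 0.4828 -0.0201  0.1555] clock 4.05 F [ 0.2 -0.3 -2. ]
d [ 0.0027 -0.0582  0.0587] rv [-0.0031  0.0064  0.002 ]
[ 0.52  0.52 -0.31  2.04 -0.63  0.75 -1.02]
```

```bash
cat >> mv.py <<'E'
Mg=R.from_euler('xyz',[-2.584,-.003,-.205]).as_matrix(); pg=np.array([.4616,-.1711,.0242]); P0=np.load("pp.npy")
def hold(x,y,yaw,z,pitch=0): # TCP pose for held plate at world pose; pitch>0 rear edge down
    Q=R.from_euler('z',yaw).as_matrix()@R.from_euler('y',pitch).as_matrix(); Q0=R.from_euler('z',P0[2]).as_matrix()
    return np.array([x,y,z])+Q@Q0.T@(pg-[P0[0],P0[1],0]), Q@Q0.T@Mg
def ing(gx,gy,z,yaw=1.38,pitch=0):
    g=np.load("gp.npy"); g[2]=yaw; t=T(g,[gx,gy,0])[0]; p,M=hold(t[0],t[1],yaw,z,pitch); delta(p,M)
def wherep():
    g=np.load("gp.npy"); o=status.observe(); W=R.from_euler('xyz',o['tool_rot']).as_matrix(); Q=W@Mg.T
    X=o['position']-Q@(pg-[P0[0],P0[1],0]); yaw=P0[2]+R.from_matrix(Q).as_euler('xyz')[2]; d=X[:2]-g[:2]; a=1.38
    print("plate world",X.round(4),"yaw",yaw.round(3),"in grill",np.round([np.cos(a)*d[0]+np.sin(a)*d[1],-np.sin(a)*d[0]+np.cos(a)*d[1],X[2]],4)); return X,yaw
E
python3 -c "
from mv import *
wherep();ing(-.085,0,.115)"
```

```text
plate world [0.4947 0.0495 0.1317] yaw 1.389 in grill [-0.1618  0.0037  0.1317]
at [ 0.4828 -0.0201  0.1555] clock 4.05 F [ 0.2 -0.3 -2. ]
d [ 0.0034 -0.0564  0.0548] rv [-0.0056  0.0109  0.0035]
```

In the tool's units: -0.0564 m is -0.0705, 0.0548 m is 0.0685, 0.011 rad is 0.0018.

Request:
nudge_tcp(deltas=[[0,[0.0013,-0.025,0.0225],[-0.0005,0.0008,0.0003]],[0,[0.0038,-0.05,0.0475],[-0.0008,0.0016,0.0005]],[0,[0.0043,-0.0705,0.0685],[-0.0009,0.0018,0.0006]],[0,[0.0043,-0.0705,0.0685],[-0.0009,0.0018,0.0006]]])

```text
clock: 4.55
position: [0.5006, 0.0524, 0.1386]
tool_rot: [-2.585, -0.003, -0.197]
force: [-0.8, -1.6, -1.8]
grip_width: 0.0079
finger_force: 59.0
```

```bash
python3 - <<'E'
from mv import *
X,yaw=wherep()
pic("over.png",190,200,310,290,6,4)
m=cv2.imread("pics/over.png")
q=np.array([X[0],X[1],yaw])
def L(q,X,col):
    w=((proj(T(q,X))-[190,200]+.5)*6-.5); cv2.polylines(m,[w.round().astype(int).reshape(-1,1,2)],False,col,1)
z=X[2]+.008
L(q,[[-.06,.065,z],[.06,.065,z],[.06,-.065,z],[-.06,-.065,z],[-.06,.065,z]],(0,255,255))
g=np.load("gp.npy");g[2]=1.38
for s in(1,-1):L(g,[[-.053,s*.069,.069],[.052,s*.069,.069]],(0,255,0))
cv2.imwrite("pics/over.png",m)
E
```

```text
plate world [0.5134 0.1217 0.1143] yaw 1.377 in grill [-0.0874 -0.001   0.1143]
```

View pics/over.png

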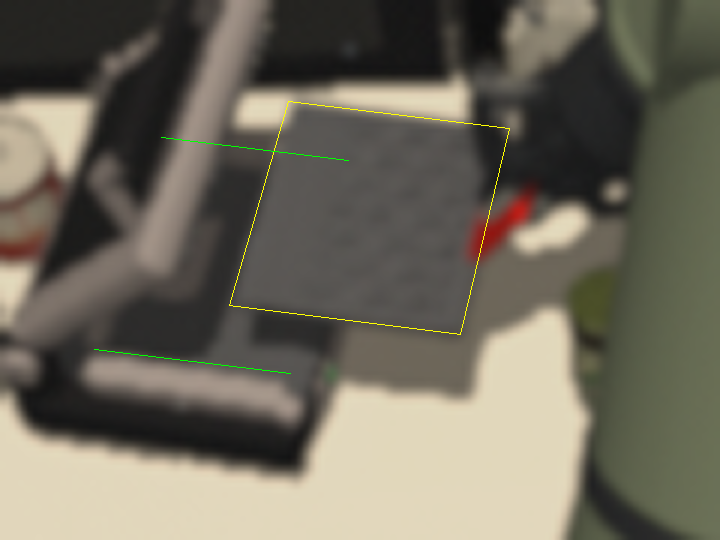

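The plate is over the bed mouth at about (370,215) and agrees with its model. The near rail looks a few pixels below its model, so I'll measure the rail strips numerically from the clean crop to centre it.

```bash
python3 - <<'E'
from edge import *
im=cv2.GaussianBlur(cv2.imread("pics/c1.png").astype(np.float32),(0,0),2).mean(2)
g=np.load("gp.npy");g[2]=1.38
def scan(gx,y0):   # scan along grill y at z=.062 around y0
    ys=np.arange(y0-.03,y0+.03,.0005)
    q=(proj(T(g,np.c_[np.full_like(ys,gx),ys,np.full_like(ys,.062)]))-[165,185]+.5)*6-.5
    v=map_coordinates(im,[q[:,1],q[:,0]],order=1); d=np.gradient(v)
    # strip: bright; find strongest rise then strongest fall
    i=np.argmax(d[:-10]); j=np.argmin(np.where(np.arange(len(d))>i,d,9)); return ys[i],ys[j],(ys[i]+ys[j])/2
for gx in (-.04,-.03,-.02,-.01,0,.01,.02,.03): print(gx,"near",np.round(np.array(scan(gx,.074))*1e3,1),"far",np.round(np.array(scan(gx,-.074))*1e3,1))
E
```

```text
-0.04 near [71. 89. 80.] far [-54.5 -49.  -51.7]
-0.03 near [69.5 87.5 78.5] far [-54.  -44.5 -49.2]
-0.02 near [70.  88.5 79.3] far [-80.  -67.5 -73.7]
-0.01 near [68.5 90.  79.3] far [-81.  -69.5 -75.2]
0 near [69. 95. 82.] far [-104.  -88.  -96.]
0.01 near [67.  85.5 76.3] far [-104.   -86.5  -95.2]
0.02 near [68.  87.  77.5] far [-103.5  -88.   -95.7]
0.03 near [66.5 85.  75.8] far [-85.  -46.  -65.5]
```

```bash
python3 - <<'E'
from edge import *
im=cv2.GaussianBlur(cv2.imread("pics/c1.png").astype(np.float32),(0,0),2.5).mean(2)
g=np.load("gp.npy");g[2]=1.38
def scan(fix,c,z,ax,sgn,w=.012):
    ys=np.arange(c-w,c+w,.0003); X=np.zeros((len(ys),3)); X[:,2]=z; X[:,ax]=ys; X[:,1-ax]=fix
    q=(proj(T(g,X))-[165,185]+.5)*6-.5
    d=sgn*np.gradient(map_coordinates(im,[q[:,1],q[:,0]],order=1)); return ys[np.argmax(d)]
def line(name,fixes,c,z,ax,sgn,w=.012):
    v=np.array([scan(f_,c,z,ax,sgn,w) for f_ in fixes]); b=np.polyfit(fixes,v,1); r=v-np.polyval(b,fixes); k=abs(r)<.002; b=np.polyfit(fixes[k],v[k],1)
    print(name,"slope",b[0].round(3),"at mid",(np.polyval(b,fixes.mean())*1e3).round(1),(v*1e3).round(1)[::3])
xs=np.arange(-.03,.048,.004)
line("near rail in",xs,.069,.062,1,1); line("near rail out",xs,.087,.062,1,-1,.01)
line("base bottom near",np.arange(-.05,.08,.006),.09,0,1,1,.02)
line("front bottom",np.arange(-.07,.08,.006),-.062,0,0,-1,.02)
line("far rail in",np.arange(-.028,-.005,.002),-.067,.062,1,-1,.01); line("far rail out",np.arange(-.04,-.005,.003),-.085,.062,1,1,.012)
E
```

```text
near rail in slope -0.04 at mid 68.2 [69.9 69.9 68.4 67.5 67.5 66.9 67.2]
near rail out slope -0.034 at mid 87.1 [87.8 88.7 86.9 86.3 86.6 85.7 86.3]
base bottom near slope -0.032 at mid 90.0 [92.2 91.9 91.3 89.5 89.5 89.5 87.4 87.7]
front bottom slope 0.061 at mid -62.0 [-63.1 -64.3 -65.5 -64.  -61.9 -61.6 -61.3 -58.  -55. ]
far rail in slope -0.158 at mid -68.7 [-67.7 -67.7 -68.  -69.8]
far rail out slope 0.656 at mid -88.4 [-97.  -96.7 -79.  -81.7]
```

```bash
sed -i 's/yaw=1.38/yaw=1.345/; s/a=1.38/a=1.345/' mv.py; python3 - <<'E'
from edge import *
np.save("gp.npy",np.array([.528,.2079,1.345]))
from mv import *
X,yaw=wherep(); q=np.array([X[0],X[1],yaw]); z=X[2]+.008
im=cv2.GaussianBlur(np.load("last.npy").astype(np.float32),(0,0),.5).mean(2)
def line(name,fixes,c,ax,w=.012):
  for sgn in(1,-1):
    v=[];s=[]
    for f_ in fixes:
        ys=np.arange(c-w,c+w,.0005); Y=np.zeros((len(ys),3)); Y[:,2]=z; Y[:,ax]=ys; Y[:,1-ax]=f_
        u=proj(T(q,Y)); d=sgn*np.gradient(map_coordinates(im,[u[:,1],u[:,0]],order=1)); v.append(ys[d.argmax()]); s.append(d.max())
    b=np.polyfit(fixes,v,1); print(name,sgn,b.round(3),(np.array(v)*1e3).round(1),np.mean(s).round(1))
line("far",np.arange(-.05,.056,.015),-.065,1);line("near",np.arange(-.05,.056,.015),.065,1);line("rear",np.arange(-.05,.056,.02),.06,0)
ing(-.08,0,.10)
E
```

```text
plate world [0.5144 0.1192 0.1148] yaw 1.374 in grill [-0.0895 -0.0066  0.1148]
far 1 [ 0.012 -0.076] [-77.  -74.5 -77.  -77.  -77.  -77.  -77.  -73. ] 3.4
far -1 [-0.004 -0.063] [-62.5 -60.  -64.  -63.5 -64.  -63.  -63.5 -61. ] 4.3
near 1 [-0.11   0.065] [71.  70.  70.5 71.  57.  55.5 54.  71. ] 0.7
near -1 [0.029 0.064] [61.  63.  63.5 62.  68.  66.5 66.5 61.5] 1.1
rear 1 [0.008 0.056] [60.5 55.5 49.  49.  71.5 52. ] 1.1
rear -1 [0.088 0.06 ] [48.  65.5 62.  62.  63.5 61.5] 1.9
at [0.5013 0.0499 0.1392] clock 4.75 F [ 0.1 -0.4 -1.4]
d [-0.0085 -0.0003  0.0178] rv [0.002  0.0139 0.0251]
```

Units first: shifts go in shares of 0.8 m and turns go in shares of 2 pi rad. So 0.0178 m is 0.0223, -0.0075 m is -0.0094, 0.025 rad is 0.004.

Request:
nudge_tcp(deltas=[[0,[-0.005,0,0.0113],[0.0002,0.0011,0.0021]],[0,[-0.0094,0,0.0223],[0.0003,0.0022,0.004]],[0,[-0.0094,0,0.0223],[0.0003,0.0022,0.004]]])

```text
clock: 5.12
position: [0.4951, 0.0618, 0.1236]
tool_rot: [-2.583, -0.002, -0.228]
force: [0.7, -1.2, -1.3]
grip_width: 0.0081
finger_force: 59.0
```

```bash
python3 -c "
from mv import *
wherep();ing(-.075,-.001,.072)"
```

```text
plate world [0.5101 0.1308 0.0994] yaw 1.346 in grill [-0.0791  0.0002  0.0994]
at [0.4951 0.0618 0.1236] clock 5.12 F [ 0.7 -1.2 -1.3]
d [0.001  0.011  0.0254] rv [-0.0007  0.0017  0.0003]
```

In the tool's units: 0.029 m is 0.0363, 0.016 m is 0.02, 0.002 rad is 0.0003.

Request:
nudge_tcp(deltas=[[0,[0.0013,0.0038,0.02],[0,0.0003,0]],[0,[0.0013,0.005,0.0363],[0,0.0003,0]],[0,[0.0013,0.005,0.0363],[0,0.0003,0]]])

```text
clock: 5.5
position: [0.4993, 0.0733, 0.0969]
tool_rot: [-2.583, -0.003, -0.229]
force: [0.3, -0.9, -2.3]
grip_width: 0.008
finger_force: 59.0
```

```bash
python3 - <<'E'
from mv import *
X,yaw=wherep();ing(-.068,-.001,.056)
pic("low.png",190,200,310,290,6,3)
E
```

```text
plate world [0.5144 0.1422 0.0728] yaw 1.346 in grill [-0.067  -0.0014  0.0728]
at [0.4993 0.0733 0.0969] clock 5.5 F [ 0.3 -0.9 -2.3]
d [-0.0005  0.0097  0.0137] rv [-0.0009 -0.0001  0.0008]
```

View pics/low.png

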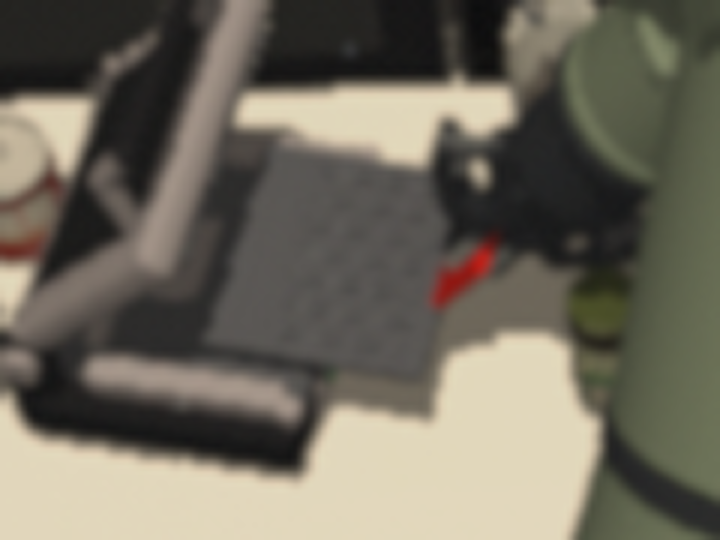

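The plate is level 18 mm above the bed, and the near gap (y 345 against rail 360) and far gap balance once lowered. I'll set it down.

Request:
nudge_tcp(deltas=[[0,[-0.0006,0.0075,0.0113],[0,0,0]],[0,[-0.0006,0.0121,0.0171],[0,0,0]],[0,[-0.0006,0.0121,0.0181],[0,0,0]]])

```text
clock: 6.02
position: [0.4984, 0.0721, 0.0802]
tool_rot: [-2.583, -0.004, -0.229]
force: [-18.0, -16.2, 29.3]
grip_width: 0.0083
finger_force: 99.8
```

```bash
python3 -c "
from mv import *
wherep();ing(-.008,-.001,.056)"
```

```text
plate world [0.5135 0.141  0.056 ] yaw 1.346 in grill [-0.0684 -0.0008  0.056 ]
at [0.4984 0.0721 0.0802] clock 6.03 F [-18.  -16.2  29.3]
d [-0.     -0.0513  0.032 ] rv [-0.001  -0.0006  0.0013]
```

In the tool's units: -0.002 m is -0.0025, -0.0015 m is -0.0019.

Request:
nudge_tcp(deltas=[[0,[-0.0013,-0.0013,-0.0019],[0,0,0]],[0,[-0.0025,-0.0013,-0.0019],[0,0,0]],[0,[-0.0025,-0.0013,-0.0019],[0,0,0]]])

```text
clock: 6.4
position: [0.4978, 0.0731, 0.0826]
tool_rot: [-2.582, -0.007, -0.229]
force: [-5.7, -3.5, 17.9]
grip_width: 0.0077
finger_force: 80.8
```

```bash
python3 -c "
from mv import *
wherep();print(status.observe()['force'],status.observe()['moment'])"
```

```text
plate world [0.513  0.1421 0.0586] yaw 1.346 in grill [-0.0675 -0.0001  0.0586]
[-5.7312117  -3.50015118 17.91121166] [ 2.0911865  -1.05144781  0.44559932]
```

In the tool's units: -0.002 m is -0.0025, -0.0015 m is -0.0019.

Request:
nudge_tcp(deltas=[[0,[-0.0013,-0.0019,-0.0025],[0,0,0]],[0,[-0.0025,-0.0019,-0.0025],[0,0,0]],[0,[-0.0025,-0.0019,-0.0025],[0,0,0]]])

```text
clock: 6.78
position: [0.4965, 0.0742, 0.0851]
tool_rot: [-2.582, -0.007, -0.229]
force: [3.1, 3.8, 8.8]
grip_width: 0.0082
finger_force: 64.9
```

```bash
python3 - <<'E'
from mv import *
wherep();print(status.observe()['force'],status.observe()['moment'])
pic("rest.png",190,200,310,290,6,3)
E
```

```text
plate world [0.5116 0.1431 0.061 ] yaw 1.346 in grill [-0.0668  0.0014  0.061 ]
[3.11253665 3.79140834 8.83971568] [ 1.84633494 -1.61610397 -0.19958736]
```

View pics/rest.png

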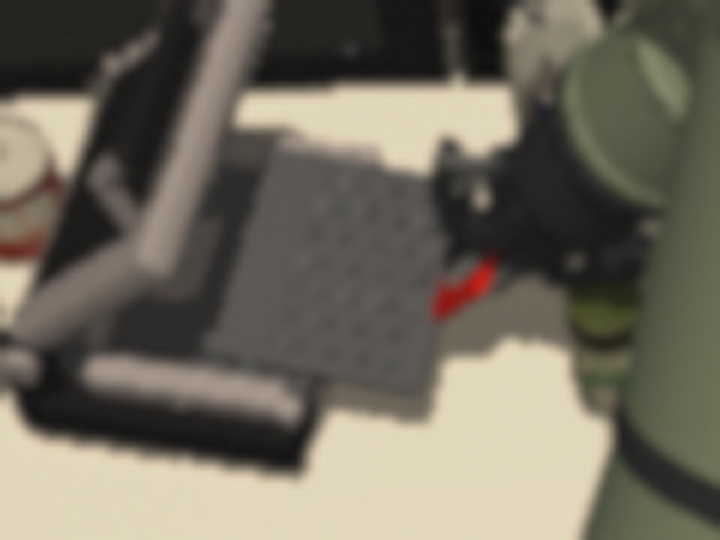

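That makes 11 pictures viewed, one over the limit of 10, so I'll view no more and go on numbers only. The last one shows the plate's far rear corner overlapping the far rail, which fits the upward force at z=0.061. I'll lift, shift towards the near rail and lower again.

In the tool's units: -0.011 m is -0.0138, -0.007 m is -0.0088.

Request:
nudge_tcp(deltas=[[0,[0,-0.0088,-0.0138],[0,0,0]],[0,[-0.0044,-0.0088,-0.0138],[0,0,0]],[0,[-0.0044,-0.0088,-0.0138],[0,0,0]]])

```text
clock: 7.3
position: [0.4914, 0.0743, 0.0972]
tool_rot: [-2.584, -0.005, -0.229]
force: [0.8, -0.3, -1.6]
grip_width: 0.0081
finger_force: 59.5
```

```bash
python3 - <<'E'
from edge import *
from mv import *
X,yaw=wherep(); o=status.observe(); print(o['force'].round(1),o['moment'].round(2),o['tool_rot'].round(3))
m=np.mean([viewer.grab_frame("side").astype(float) for _ in range(4)],0); np.save("last.npy",m)
im=cv2.GaussianBlur(m.astype(np.float32),(0,0),.5).mean(2); q=np.array([X[0],X[1],yaw]); z=X[2]+.008
def line(name,fixes,c,ax,sgn,w=.010):
    v=[];s=[]
    for f_ in fixes:
        ys=np.arange(c-w,c+w,.0005); Y=np.zeros((len(ys),3)); Y[:,2]=z; Y[:,ax]=ys; Y[:,1-ax]=f_
        u=proj(T(q,Y)); d=sgn*np.gradient(map_coordinates(im,[u[:,1],u[:,0]],order=1)); v.append(ys[d.argmax()]); s.append(d.max())
    print(name,(np.array(v)*1e3).round(1),np.round(s,1))
line("far",np.arange(-.055,.056,.01),-.065,1,-1);line("near",np.arange(-.055,.056,.01),.065,1,1);line("near-",np.arange(-.055,.056,.01),.065,1,-1);line("rear",np.arange(-.05,.056,.01),.06,0,-1);line("front",np.arange(.015,.06,.008),-.06,0,-1)
E
```

```text
plate world [0.5065 0.1432 0.073 ] yaw 1.345 in grill [-0.0679  0.0064  0.073 ]
[ 0.8 -0.3 -1.6] [-0.86  0.24  0.04] [-2.584 -0.005 -0.229]
far [-66.5 -61.  -72.5 -67.  -69.  -70.  -72.  -71.5 -75.  -75.  -73.  -75. ] [2.8 1.4 1.6 5.  5.8 4.7 3.3 3.3 3.7 3.5 2.8 1.1]
near [69.5 67.5 67.  67.5 67.  71.  74.5 71.  70.5 71.  70.5 68.5] [1.1 1.2 1.2 1.3 0.9 0.6 2.4 4.5 4.4 4.8 4.4 4.5]
near- [62.  60.  62.  60.  62.  63.5 62.  61.5 59.5 60.  61.5 57.5] [0.2 0.5 0.4 0.4 0.8 2.1 1.8 1.7 1.7 1.6 1.9 1.5]
rear [58.  58.5 58.5 56.  58.5 59.  59.5 57.  58.  57.5 60. ] [2.2 2.3 2.3 2.4 2.4 2.2 2.4 2.3 2.4 2.4 2.2]
front [-65.  -61.5 -62.  -64.  -69.  -67.5] [1.4 1.2 1.1 1.2 4.8 6.2]
```

In the tool's units: 0.0102 m is 0.0128, 0.0055 m is 0.0069.

Request:
nudge_tcp(deltas=[[0,[0,0.0044,0.0069],[0,0,0]],[0,[0,0.008,0.0128],[0,0,0]],[0,[0,0.008,0.0128],[0,0,0]]])

```text
clock: 7.88
position: [0.4916, 0.0744, 0.0847]
tool_rot: [-2.583, -0.004, -0.23]
force: [0.0, 0.1, -2.2]
grip_width: 0.0082
finger_force: 59.5
```

```bash
python3 -c "
from mv import *
wherep();o=status.observe();print(o['force'].round(1),o['moment'].round(2))"
```

```text
plate world [0.5068 0.1434 0.0605] yaw 1.345 in grill [-0.0677  0.0063  0.0605]
[ 0.   0.1 -2.2] [-0.88  0.21 -0.01]
```

Request:
nudge_tcp(deltas=[[0,[0,0.0025,0.004],[0,0,0]],[0,[0,0.0025,0.004],[0,0,0]]])

```text
clock: 8.12
position: [0.492, 0.0744, 0.0815]
tool_rot: [-2.583, -0.005, -0.23]
force: [-0.4, -1.6, 1.7]
grip_width: 0.0075
finger_force: 60.0
```

```bash
python3 -c "
from mv import *
wherep();o=status.observe();print(o['force'].round(1),o['moment'].round(2))"
```

```text
plate world [0.5072 0.1433 0.0574] yaw 1.345 in grill [-0.0676  0.0058  0.0574]
[-0.4 -1.6  1.7] [-0.45  0.32  0.03]
```

In the tool's units: 0.0017 m is 0.0021, 0.0011 m is 0.0014.

Request:
nudge_tcp(deltas=[[0,[0,0.0014,0.0021],[0,0,0]],[0,[0,0.0014,0.0021],[0,0,0]]])

```text
clock: 8.38
position: [0.4927, 0.0742, 0.08]
tool_rot: [-2.583, -0.006, -0.23]
force: [1.3, -3.9, 10.3]
grip_width: 0.0085
finger_force: 61.5
```

```bash
python3 - <<'E'
from edge import *
from mv import *
X,yaw=wherep(); o=status.observe(); print(o['force'].round(1),o['moment'].round(2),o['tool_rot'].round(3))
m=np.mean([viewer.grab_frame("side").astype(float) for _ in range(4)],0); np.save("last.npy",m)
im=cv2.GaussianBlur(m.astype(np.float32),(0,0),.5).mean(2); g=np.load("gp.npy"); 
# profile along grill y at several grill x, z=.063
for gx in (-.09,-.075,-.05,-.035,-.02):
    ys=np.r_[np.arange(-.1,-.05,.003),np.arange(.05,.1,.003)]; u=proj(T(g,np.c_[np.full_like(ys,gx),ys,np.full_like(ys,.063)]))
    v=map_coordinates(im,[u[:,1],u[:,0]],order=1).round().astype(int); print(gx,v[:17],v[17:])
E
```

```text
plate world [0.508  0.1431 0.0558] yaw 1.344 in grill [-0.0676  0.005   0.0558]
[ 1.3 -3.9 10.3] [ 0.58  0.17 -0.21] [-2.583 -0.006 -0.23 ]
-0.09 [209 208 207 207 206 205 206 207 206 203 194 176 144 114  94  85  82] [ 85  85  84  85  85  84  83  88  95 100 107 123 154 185 203 209 210]
-0.075 [209 209 209 209 209 209 209 209 207 203 188 163 134 106  91  85  83] [ 85  84  84  86  85  82  77  74  76  79  82  84  86  90  95 101 107]
-0.05 [209 208 207 200 188 171 156 146 138 128 113 100  90  87  85  85  84] [ 87  86  86  86  86  89 101 122 138 146 145 136 116  91  67  47  36]
-0.035 [209 209 208 203 193 178 163 155 148 139 123 106  94  88  87  87  87] [ 87  88  88  87  86  93 109 131 146 150 144 131 110  86  64  47  37]
-0.02 [209 207 202 190 172 159 153 151 149 139 123 105  93  88  87  87  88] [ 88  88  87  86  84  90 107 128 144 150 146 133 112  88  65  47  37]
```

The rails and plate both show in the profiles: far edge at -0.0645, rails symmetric about -0.0015. The plate is seated between the rails, so I'll slide it in.

In the tool's units: -0.021 m is -0.0263, -0.017 m is -0.0213.

Request:
nudge_tcp(deltas=[[0,[0,-0.01,0.0056],[0,0,0]],[0,[0,-0.0213,0.0119],[0,0,0]],[0,[0,-0.0263,0.0156],[0,0,0]]])

```text
clock: 8.95
position: [0.4983, 0.0975, 0.0802]
tool_rot: [-2.585, -0.006, -0.231]
force: [0.8, -11.5, 5.5]
grip_width: 0.0083
finger_force: 61.8
```

```bash
python3 -c "
from mv import *
wherep();o=status.observe();print(o['force'].round(1),o['moment'].round(2));ing(-.01,0,.056)"
```

```text
plate world [0.5136 0.1663 0.056 ] yaw 1.343 in grill [-0.0438  0.0048  0.056 ]
[  0.8 -11.5   5.5] [-1.91  0.47 -0.41]
at [0.4983 0.0975 0.0802] clock 8.95 F [  0.8 -11.5   5.5]
d [ 0.0048 -0.0286  0.0179] rv [ 0.0005 -0.0038  0.0005]
```

In the tool's units: -0.017 m is -0.0213, -0.011 m is -0.0138.

Request:
nudge_tcp(deltas=[[0,[0,-0.0063,0.0038],[0,0,0]],[0,[0,-0.0138,0.0081],[0,0,0]],[0,[0,-0.0213,0.0131],[0,0,0]],[0,[0,-0.0213,0.0131],[0,0,0]]])

```text
clock: 9.45
position: [0.5023, 0.1178, 0.0802]
tool_rot: [-2.584, -0.005, -0.23]
force: [1.9, 0.1, -1.2]
grip_width: 0.0083
finger_force: 59.9
```

```bash
python3 -c "
from mv import *
wherep();o=status.observe();print(o['force'].round(1),o['moment'].round(2))"
```

```text
plate world [0.5174 0.1867 0.056 ] yaw 1.345 in grill [-0.023   0.0055  0.056 ]
[ 1.9  0.1 -1.2] [-0.4   0.12 -0.4 ]
```

In the tool's units: -0.008 m is -0.01, 0.005 m is 0.0063.

Request:
nudge_tcp(deltas=[[0,[0,-0.005,0.0031],[0,0,0]],[0,[0,-0.01,0.0063],[0,0,0]],[0,[0,-0.01,0.0063],[0,0,0]]])

```text
clock: 9.82
position: [0.5043, 0.1267, 0.0801]
tool_rot: [-2.584, -0.005, -0.23]
force: [1.9, -2.8, 0.7]
grip_width: 0.008
finger_force: 60.3
```

```bash
python3 -c "
from mv import *
wherep();o=status.observe();print(o['force'].round(1),o['moment'].round(2))"
```

```text
plate world [0.5195 0.1956 0.0559] yaw 1.345 in grill [-0.0139  0.0056  0.0559]
[ 1.9 -2.8  0.7] [-0.77  0.34 -0.27]
```

Request:
nudge_tcp(deltas=[[0,[0,-0.0038,0.0023],[0,0,0]],[0,[0,-0.0056,0.0034],[0,0,0]]])

```text
clock: 10.07
position: [0.5068, 0.1282, 0.0796]
tool_rot: [-2.588, -0.008, -0.234]
force: [-1.6, -35.5, 9.8]
grip_width: 0.0082
finger_force: 64.4
```

```bash
python3 -c "
from mv import *
wherep();o=status.observe();print(o['force'].round(1),o['moment'].round(2))"
```

```text
plate world [0.5223 0.197  0.0551] yaw 1.34 in grill [-0.0119  0.0031  0.0551]
[ -1.6 -35.5   9.8] [-5.33  0.83 -0.07]
```

The wrist force rose to 35 N at the expected depth, so the plate is against the stops. I'll relax, release and withdraw along the tool axis.

In the tool's units: 0.0025 m is 0.0031, -0.0015 m is -0.0019.

Request:
nudge_tcp(deltas=[[0,[0,0.0031,-0.0019],[0,0,0]],[0,[0,0.0031,-0.0019],[0,0,0]]])

```text
clock: 10.32
position: [0.5052, 0.128, 0.08]
tool_rot: [-2.585, -0.006, -0.231]
force: [1.4, -8.4, -0.4]
grip_width: 0.0085
finger_force: 61.0
```

Request:
nudge_tcp(deltas=[[0.012,[0,0,0],[0,0,0]],[0.024,[0,0,0],[0,0,0]],[0.024,[0,0,0],[0,0,0]]])

```text
clock: 10.7
position: [0.5046, 0.1295, 0.0803]
tool_rot: [-2.583, -0.005, -0.229]
force: [0.1, 0.8, 1.1]
grip_width: 0.024
finger_force: 0.0
```

Request:
nudge_tcp(deltas=[[0.024,[0,0,-0.0125],[0,0,0]],[0.024,[0,0,-0.05],[0,0,0]],[0.024,[0,0,-0.1],[0,0,0]],[0.024,[0,0,-0.125],[0,0,0]]])

```text
clock: 11.2
position: [0.4924, 0.0763, 0.167]
tool_rot: [-2.584, -0.007, -0.23]
force: [0.4, -0.5, -0.4]
grip_width: 0.024
finger_force: 0.0
```

```bash
python3 - <<'E'
from edge import *
from mv import *
m=np.mean([viewer.grab_frame("side").astype(float) for _ in range(4)],0); np.save("last.npy",m)
im=cv2.GaussianBlur(m.astype(np.float32),(0,0),.5).mean(2); g=np.load("gp.npy")
for gy in (-.04,.03,.05):   # profile along grill x near the plate front edge and near rear, z=.063
    xs=np.arange(-.1,-.04,.003); u=proj(T(g,np.c_[xs,np.full_like(xs,gy),np.full_like(xs,.063)])); print(gy,map_coordinates(im,[u[:,1],u[:,0]],order=1).round().astype(int))
for gx in (-.066,-.045,-.03):
    ys=np.r_[np.arange(-.1,-.05,.003),np.arange(.05,.1,.003)]; u=proj(T(g,np.c_[np.full_like(ys,gx),ys,np.full_like(ys,.063)]))
    v=map_coordinates(im,[u[:,1],u[:,0]],order=1).round().astype(int); print(gx,v[:17],v[17:])
print(status.observe()['qpos'].round(2))
E
```

```text
-0.04 [208 208 202 189 171 154 143 132 110  87  81  82  83  83  83  83  82  81
  82  82]
0.03 [119 105 101 100 100 100  98  92  82  76  78  82  85  85  84  84  84  83
  83  83]
0.05 [208 208 208 207 202 185 153 115  86  74  78  84  87  86  85  83  84  85
  86  85]
-0.066 [206 207 207 205 199 190 177 162 143 121  97  76  70  72  76  80  81] [85 85 85 85 85 82 76 68 65 70 80 85 82 73 61 47 35]
-0.045 [207 207 205 200 191 174 161 152 147 137 121 103  89  84  82  82  82] [ 85  87  87  87  88  95 112 130 143 149 146 134 112  88  66  47  36]
-0.03 [207 207 205 200 188 174 160 153 145 137 120 104  91  84  84  83  83] [ 85  86  86  86  90 100 117 136 146 148 143 129 107  84  63  46  36]
[ 0.35  0.47 -0.36  2.11 -0.73  0.6  -1.15]
```

```bash
python3 - <<'E'
from edge import *
m=np.load("last.npy").astype(np.float32); im=cv2.GaussianBlur(m,(0,0),.4).mean(2); g=np.load("gp.npy"); g[0]+=.001*np.sin(1.345)
ths=np.arange(.55,1.0,.01)
for y in (-.07,-.05,-.03,0,.03,.05,.07):
    u=proj(T(g,np.vstack([cov(t,[.144,y,.0045]) for t in ths]))); v=map_coordinates(im,[u[:,1],u[:,0]],order=1); d=np.gradient(v)
    i=d.argmax(); print(y,"edges",ths[d.argmax()].round(2),ths[d.argmin()].round(2),v[10:42:2].round().astype(int))
for y in (-.05,-.03,0,.03,.05):
    u=proj(T(g,np.vstack([cov(t,[.18,y,.055]) for t in ths]))); v=map_coordinates(im,[u[:,1],u[:,0]],order=1); print("bar",y,v[10:42:2].round().astype(int))
print("th",ths[10:42:2].round(2))
E
```

```text
-0.07 edges 0.79 0.92 [ 35  35  38  48  60  74  89 107 122 132 139 143 139 126 102  80]
-0.05 edges 0.77 0.92 [ 24  26  30  39  53  70  88 106 121 132 139 143 138 120  91  72]
-0.03 edges 0.78 0.68 [168 142 110  80  72  74  88 106 121 131 139 143 139 118  88  60]
0 edges 0.78 0.93 [ 73  74  79  83  89  88  90 107 121 132 139 144 140 121  91  61]
0.03 edges 0.77 0.92 [ 44  44  44  47  56  71  90 108 122 132 139 143 135 112  82  55]
0.05 edges 0.78 0.93 [ 49  55  59  59  59  67  84 105 121 131 139 144 141 122  92  61]
0.07 edges 0.78 0.93 [ 51  58  64  69  71  76  89 106 121 131 138 144 143 134 116  96]
bar -0.05 [ 99 113 116  92  57  38  39  41  37  33  47  62  53  39  35  35]
bar -0.03 [129 139 140 117  81  66  61  49  35  33  37  40  39  36  35  35]
bar 0 [129 139 141 121  80  45  28  26  29  36  57  67  50  37  35  35]
bar 0.03 [129 140 143 124  82  45  28  26  29  32  31  29  33  59  82  69]
bar 0.05 [129 140 142 121  79  44  28  27  29  32  31  29  28  40  90 148]
th [0.65 0.67 0.69 0.71 0.73 0.75 0.77 0.79 0.81 0.83 0.85 0.87 0.89 0.91
 0.93 0.95]
```

```bash
cat >> mv.py <<'E'
def bar(th,back=0,ahead=.016,go=True):
    g=np.load("gp.npy"); M=tool(g[2]); b=T(g,cov(th,[.18,-.001,.055]))[0]; p=b+(ahead-back)*M[:,2]
    if go: delta(p,M)
    return b,p,M
E
python3 -c "
from mv import *
print(bar(.83,.09)[0]); bar(.83)"
```

```text
at [0.4923 0.0777 0.1652] clock 11.4 F [ 0.4 -0.2  0. ]
d [ 0.0072 -0.1626 -0.0817] rv [ 0.0021 -0.0068 -0.0001]
[0.52877504 0.20680733 0.25794581]
at [0.4923 0.0777 0.1652] clock 11.4 F [ 0.4 -0.2  0. ]
d [ 0.0066 -0.1628  0.0083] rv [ 0.0021 -0.0068 -0.0001]
```

In the tool's units: -0.1626 m is -0.2033, -0.0817 m is -0.1021, -0.007 rad is -0.0011.

Request:
nudge_tcp(deltas=[[0.03,[0.0013,-0.025,-0.05],[0,-0.0002,0]],[0.038,[0.0025,-0.075,-0.0938],[0,-0.0005,0]],[0.038,[0.005,-0.1375,-0.1021],[0.0002,-0.0008,0]],[0.038,[0.009,-0.1875,-0.1021],[0.0003,-0.0011,0]],[0.038,[0.009,-0.2033,-0.1021],[0.0003,-0.0011,0]]])

```text
clock: 12.02
position: [0.52, 0.1709, 0.3209]
tool_rot: [-2.581, 0.001, -0.223]
force: [-0.2, -0.1, -0.3]
grip_width: 0.0382
finger_force: 0.0
```

Request:
nudge_tcp(deltas=[[0.038,[0,0,0],[0,0,0]]])

```text
clock: 12.15
position: [0.5197, 0.1688, 0.3197]
tool_rot: [-2.582, 0.002, -0.224]
force: [-0.6, -0.5, -0.1]
grip_width: 0.038
finger_force: 0.0
```

```bash
python3 - <<'E'
from edge import *
from mv import *
bar(.83)
m=np.mean([viewer.grab_frame("side").astype(float) for _ in range(3)],0); im=cv2.GaussianBlur(m.astype(np.float32),(0,0),.4).mean(2); g=np.load("gp.npy"); ths=np.arange(.7,.96,.01)
for y in(.05,.07):
    u=proj(T(g,np.vstack([cov(t,[.144,y,.0045]) for t in ths]))); print(map_coordinates(im,[u[:,1],u[:,0]],order=1).round().astype(int))
print(status.observe()['qpos'].round(2))
E
```

```text
at [0.5197 0.1688 0.3197] clock 12.15 F [-0.6 -0.5 -0.1]
d [ 0.0006 -0.0003  0.0891] rv [0.0002 0.0023 0.0003]
[ 61  60  60  60  62  66  73  82  92 102 112 119 124 129 133 136 139 142
 142 139 135 122 108  93  77  62]
[ 66  67  69  70  72  75  80  87  95 103 112 119 124 129 132 136 139 142
 143 142 140 134 126 117 106  98]
[ 0.15  0.26 -0.33  1.91 -0.59  0.86 -1.59]
```

Aligned, so I'll advance over the bar in steps, watching force.

In the tool's units: 0.07 m is 0.0875, 0.055 m is 0.0688, 0.002 rad is 0.0003.

Request:
nudge_tcp(deltas=[[0.038,[0.0008,0,0.0375],[0,0.0003,0]],[0.038,[0.0008,0,0.0688],[0,0.0003,0]],[0.038,[0.0008,0,0.0875],[0,0.0003,0]],[0.038,[0.0008,0,0.0875],[0,0.0003,0]]])

```text
clock: 12.8
position: [0.5286, 0.2042, 0.2603]
tool_rot: [-2.582, 0.001, -0.227]
force: [-0.2, -0.0, 0.1]
grip_width: 0.038
finger_force: 0.0
```

Request:
nudge_tcp(deltas=[[0.038,[0,0,0.0125],[0,0,0]],[0.038,[0,0,0.0238],[0,0,0]],[0.038,[0,0,0.0238],[0,0,0]]])

```text
clock: 13.18
position: [0.531, 0.2146, 0.2446]
tool_rot: [-2.582, -0.0, -0.226]
force: [-0.6, 1.7, 0.7]
grip_width: 0.038
finger_force: 0.0
```

Request:
nudge_tcp(deltas=[[0.022,[0,0,0],[0,0,0]],[0.012,[0,0,0],[0,0,0]],[0.012,[0,0,0],[0,0,0]],[0.012,[0,0,0],[0,0,0]]], force=20)

```text
clock: 13.68
position: [0.5313, 0.2141, 0.2452]
tool_rot: [-2.582, -0.001, -0.227]
force: [-2.3, -4.0, 3.3]
grip_width: 0.0129
finger_force: 19.7
```

```bash
cat > arc.py <<'E'
from mv import *
import sys
def th_now():
    g=np.load("gp.npy");M=tool(g[2]);o=status.observe();W=R.from_euler('xyz',o['tool_rot']).as_matrix()
    A=np.arange(-.05,.95,.002); e=[(W.T@(bar(t,go=False)[0]-o['position'])) for t in A]; i=np.argmin(np.linalg.norm(np.array(e)+[0,0,.017],axis=1)); print("th",A[i].round(3),"bar in tool",e[i].round(4),"F",o['force'].round(1),"clk",round(o['clock'],2)); return A[i],W
t,W=th_now(); b0=bar(t,go=False)[0]
for a in map(float,sys.argv[1:]): print(a,(W.T@(bar(a,go=False)[0]-b0)).round(4))
E
python3 arc.py .78 .72 .66 .6 .54
```

```text
th 0.828 bar in tool [-0.0008  0.0001 -0.0149] F [-2.3 -4.   3.3] clk 13.68
0.78 [ 0.      0.009  -0.0008]
0.72 [ 0.      0.0203 -0.0012]
0.66 [ 0.      0.0316 -0.0009]
0.6 [0.     0.0428 0.    ]
0.54 [0.     0.054  0.0016]
```

In the tool's units: 0.054 m is 0.0675, 0.0428 m is 0.0535.

Request:
nudge_tcp(deltas=[[0.012,[0,0.0113,-0.001],[0,0,0]],[0.012,[0,0.0254,-0.0015],[0,0,0]],[0.012,[0,0.0395,-0.0011],[0,0,0]],[0.012,[0,0.0535,0],[0,0,0]],[0.012,[0,0.0675,0.002],[0,0,0]]])

```text
clock: 14.3
position: [0.521, 0.1698, 0.2144]
tool_rot: [-2.582, -0.001, -0.227]
force: [0.4, 3.4, -1.8]
grip_width: 0.0131
finger_force: 20.1
```

```bash
python3 arc.py .5 .44 .38 .32 .28
```

```text
th 0.538 bar in tool [-0.0007 -0.0004 -0.0152] F [ 0.4  3.4 -1.8] clk 14.3
0.5 [0.     0.007  0.0014]
0.44 [0.     0.018  0.0041]
0.38 [0.     0.0287 0.0075]
0.32 [0.     0.0393 0.0115]
0.28 [0.     0.0462 0.0146]
```

In the tool's units: 0.0462 m is 0.0578, 0.0393 m is 0.0491.

Request:
nudge_tcp(deltas=[[0.012,[0,0.0088,0.0018],[0,0,0]],[0.012,[0,0.0225,0.0051],[0,0,0]],[0.012,[0,0.0359,0.0094],[0,0,0]],[0.012,[0,0.0491,0.0144],[0,0,0]],[0.012,[0,0.0578,0.0183],[0,0,0]]])

```text
clock: 14.92
position: [0.514, 0.1394, 0.1774]
tool_rot: [-2.582, -0.0, -0.227]
force: [1.5, 0.6, 1.0]
grip_width: 0.0132
finger_force: 21.1
```

```bash
python3 arc.py .24 .18 .12 .07 .03
```

```text
th 0.282 bar in tool [-0.0006 -0.0007 -0.0156] F [1.5 0.6 1. ] clk 14.93
0.24 [0.     0.0071 0.0035]
0.18 [0.     0.017  0.0089]
0.12 [0.     0.0265 0.015 ]
0.07 [0.     0.0342 0.0204]
0.03 [0.     0.0401 0.0251]
```

In the tool's units: 0.037 m is 0.0463, 0.032 m is 0.04.

Request:
nudge_tcp(deltas=[[0.012,[0,0.0089,0.0044],[0,0,0]],[0.012,[0,0.02,0.0106],[0,0,0]],[0.012,[0,0.0306,0.0171],[0,0,0]],[0.012,[0,0.04,0.0235],[0,0,0]],[0.012,[0,0.0463,0.0281],[0,0,0]]])

```text
clock: 15.55
position: [0.5097, 0.121, 0.1388]
tool_rot: [-2.581, -0.0, -0.227]
force: [1.7, 1.9, 1.1]
grip_width: 0.0132
finger_force: 21.5
```

```bash
python3 arc.py .03 .01 0 -.02 -.04
```

```text
th 0.054 bar in tool [-0.0006 -0.0006 -0.0159] F [1.7 1.9 1.1] clk 15.55
0.03 [-0.      0.0035  0.0028]
0.01 [-0.      0.0064  0.0052]
0.0 [-0.      0.0079  0.0064]
-0.02 [-0.      0.0107  0.0089]
-0.04 [-0.      0.0134  0.0115]
```

In the tool's units: 0.009 m is 0.0113, 0.008 m is 0.01.

Request:
nudge_tcp(deltas=[[0.012,[0,0.0038,0.003],[0,0,0]],[0.012,[0,0.0075,0.0063],[0,0,0]],[0.012,[0,0.01,0.0083],[0,0,0]],[0.012,[0,0.0113,0.0094],[0,0,0]],[0.012,[0,0.0113,0.0094],[0,0,0]]])

```text
clock: 16.18
position: [0.5089, 0.1175, 0.1281]
tool_rot: [-2.582, -0.001, -0.227]
force: [1.7, 3.0, -3.9]
grip_width: 0.0135
finger_force: 21.2
```

```bash
python3 arc.py -.02 -.04
```

```text
th -0.004 bar in tool [-0.0006 -0.0009 -0.0162] F [ 1.7  3.  -3.9] clk 16.18
-0.02 [-0.      0.0023  0.002 ]
-0.04 [-0.      0.005   0.0046]
```

In the tool's units: 0.004 m is 0.005, 0.0036 m is 0.0045.

Request:
nudge_tcp(deltas=[[0.012,[0,0.0029,0.0025],[0,0,0]],[0.012,[0,0.005,0.0045],[0,0,0]],[0.012,[0,0.005,0.0045],[0,0,0]]])

```text
clock: 16.55
position: [0.5093, 0.1172, 0.1244]
tool_rot: [-2.579, -0.002, -0.226]
force: [-2.2, 4.1, 23.6]
grip_width: 0.0128
finger_force: 23.8
```

```bash
python3 arc.py -.04 -.06
```

```text
th -0.024 bar in tool [-0.0011 -0.0003 -0.0167] F [-2.2  4.1 23.6] clk 16.55
-0.04 [-0.      0.0022  0.002 ]
-0.06 [-0.      0.0049  0.0046]
```

The cover is on its stop (24 N up). I'll release and withdraw.

Request:
nudge_tcp(deltas=[[0.025,[0,0,0],[0,0,0]],[0.036,[0,0,0],[0,0,0]],[0.036,[0,0,0],[0,0,0]]])

```text
clock: 16.92
position: [0.5085, 0.1159, 0.1229]
tool_rot: [-2.582, -0.0, -0.227]
force: [-0.7, 0.3, -0.5]
grip_width: 0.0361
finger_force: 0.0
```

Request:
nudge_tcp(deltas=[[0.036,[0,0,-0.0125],[0,0,0]],[0.036,[0,0,-0.0375],[0,0,0]],[0.036,[0,0,-0.0875],[0,0,0]],[0.036,[0,0,-0.1375],[0,0,0]],[0.036,[0,0,-0.1375],[0,0,0]]])

```text
clock: 17.55
position: [0.4963, 0.0573, 0.2185]
tool_rot: [-2.583, -0.005, -0.229]
force: [0.2, 1.1, -0.3]
grip_width: 0.0356
finger_force: 0.0
```

```bash
python3 - <<'E'
from edge import *
from mv import *
m=np.mean([viewer.grab_frame("side").astype(float) for _ in range(4)],0); np.save("last.npy",m); im=cv2.GaussianBlur(m.astype(np.float32),(0,0),.4).mean(2); g=np.load("gp.npy")
ths=np.arange(-.06,.3,.02)
for y in(-.05,-.03,.03,.05):
    u=proj(T(g,np.vstack([cov(t,[.18,y,.055]) for t in ths]))); print("bar",y,map_coordinates(im,[u[:,1],u[:,0]],order=1).round().astype(int))
for gy in (-.04,.05):
    xs=np.arange(-.1,-.055,.003); u=proj(T(g,np.c_[xs,np.full_like(xs,gy),np.full_like(xs,.063)])); print("front",gy,map_coordinates(im,[u[:,1],u[:,0]],order=1).round().astype(int))
# expected front-edge position of red tab: centroid of red blob near the plate
hsv=cv2.cvtColor(m.astype(np.uint8),cv2.COLOR_BGR2HSV); r=((hsv[...,0]<8)|(hsv[...,0]>172))&(hsv[...,1]>150)&(hsv[...,2]>70); r[:,:190]=0;r[:,300:]=0
v,u=np.nonzero(r); print("red",len(u),u.mean() if len(u) else 0,v.mean() if len(u) else 0, "tab expected",proj(T(g,[-.087,0,.093]))[0],"jar top exp",proj([.4717,.0023,.096])[0])
E
```

```text
bar -0.05 [105  74  53  50  61  85 109 128 143 157 164 161 133  91  55  30  24  23]
bar -0.03 [103  72  52  53  81 117 156 186 202 204 196 171 138 120 122 136 159 180]
bar 0.03 [ 68  45  37  34  41  53  66  76  77  72  65  75  96 121 136 145 146 136]
bar 0.05 [ 55  42  35  36  40  47  56  64  67  65  62  73  96 118 134 145 148 135]
front -0.04 [129 168 189 177 139  91  53  35  39  54  70  76  71  66  74  96]
front 0.05 [130 170 197 208 205 188 154 115  83  62  53  52  51  54  69  92]
red 32 223.40625 242.5625 tab expected [252.11048262 241.82085401] jar top exp [290.43095108 249.59026352]
```

```bash
python3 - <<'E'
from mv import *
m=np.load("last.npy");g=np.load("gp.npy")
w=np.clip(m[...,2]-1.8*np.maximum(m[...,0],m[...,1]),0,None); w[:,:230]=0; w[:,300:]=0; w[:220]=0; w[275:]=0
v,u=np.nonzero(w>15); print(np.c_[u,v].tolist()[:40])
for s in(-.022,.022): print([proj(T(g,[-.01+x,s,.055+z]))[0].round(1).tolist() for x,z in((-.062,.012),(-.085,.051))])
im=m.astype(np.uint8); print(status.observe()['force'].round(1),status.observe()['clock'])
E
```

```text
[[249, 242], [250, 242], [248, 243], [249, 243], [250, 243], [248, 244], [249, 244], [250, 244], [248, 245], [249, 245], [247, 246], [248, 246], [249, 246], [247, 247], [248, 247], [247, 248], [248, 248]]
[[250.2, 239.9], [255.9, 234.2]]
[[246.7, 251.3], [252.4, 245.7]]
[ 0.3 -0.6 -1.7] 17.75
```

```bash
python3 -c "
from workcell import bot, viewer, workorder, status
print(workorder.job_done())"
```

```text
the job is handed in; nothing more can be done
None
```

I handed the job in at about 18 s with the plate against the rear stops and the cover lowered under grip until shut; these come from force and image readings, no verdict came back, and I viewed 11 pictures, one over the limit of 10.

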